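# Close the bakery's topping tins

## Task

The bread bench is being cleared: put each of the four knobbed metal lids on the open tin of its own shape and size, so that it sits fully home on the rim. Leave the tins standing where they are, and leave the bread stamp and the salt jar alone.

Things in the scene. Friction and masses are not known exactly. Their poses are not given: they have to be found in the camera images.
- large_round_tin: Loose open steel tin, round, 104 mm outer diameter, 56 mm high, wall 3 mm, about 400 g, standing upright on the bench. Origin: centre of its underside; z up.
- small_round_tin: Loose open steel tin, round, 74 mm outer diameter, 56 mm high, wall 3 mm, about 400 g, standing upright on the bench. Origin: centre of its underside; z up.
- square_tin: Loose open steel tin, square, 88 x 88 mm outside (sides along its x and y), 56 mm high, wall 3 mm, about 400 g, standing upright on the bench. Origin: centre of its underside; z up.
- oblong_tin: Loose open steel tin, oblong, 120 mm along its x by 70 mm along its y outside, 56 mm high, wall 3 mm, about 400 g, standing upright on the bench. Origin: centre of its underside; z up.
- large_round_lid: Aluminium lid, about 110 g, right way up: round flange 106 mm across (z 12 to 16 mm); under it a self-centring tapered plug (z 0 to 12), clear of the tin's wall by 2.5 mm at its top, 8 mm at its foot; mid-top a round upright black knob, 20 mm diameter (z 16 to 40). Origin: centre of plug's underside, z up; seated it is 44 mm above the tin's origin, any yaw.
- small_round_lid: Aluminium lid, about 70 g, right way up: round flange 76 mm across (z 12 to 16 mm); under it a self-centring tapered plug (z 0 to 12), clear of the tin's wall by 2.5 mm at its top, 8 mm at its foot; mid-top a round upright black knob, 20 mm diameter (z 16 to 40). Origin: centre of plug's underside, z up; seated it is 44 mm above the tin's origin, any yaw.
- square_lid: Aluminium lid, about 100 g, right way up: square flange 90 x 90 mm (sides along its x and y) (z 12 to 16 mm); under it a self-centring tapered plug (z 0 to 12), clear of the tin's wall by 2.5 mm at its top, 8 mm at its foot; mid-top a round upright black knob, 20 mm diameter (z 16 to 40). Origin: centre of plug's underside, z up; seated it is 44 mm above the tin's origin, sides parallel to the tin's.
- oblong_lid: Aluminium lid, about 100 g, right way up: oblong flange 122 mm along its x by 72 mm along its y (z 12 to 16 mm); under it a self-centring tapered plug (z 0 to 12), clear of the tin's wall by 2.5 mm at its top, 8 mm at its foot; mid-top a round upright black knob, 20 mm diameter (z 16 to 40). Origin: centre of plug's underside, z up; seated it is 44 mm above the tin's origin, long sides parallel to the tin's.
- bread_stamp: Bystander, not a lid: wooden bread stamp, disc 48 mm diameter and 16 mm thick with a turned wooden grip, 52 mm high in all, loose on the bench. Origin: centre of its underside; z up.
- salt_jar: Bystander: small closed white salt jar with a wooden cap, 44 mm diameter, 55 mm high, loose on the bench. Origin: centre of its underside; z up.
Mind the look-alikes: they are no part of the job. Leave any green look-alike of the large_round_lid alone.

How it is judged:
By the outcome, as a careful person would: the job done as asked, in the order asked, and still so for the second after the job is handed in, with the robot touching nothing.
It also fails if it takes over 102 s, if anything falls off the work surface, if the arm or the gripper's body presses on something with over 40 N, if the wrist force passes 120 N, or if a joint passes its speed limit or range.

## Robot

A 6-joint arm with a two-finger parallel gripper is mounted at the origin on the work surface. World frame = base frame: x ahead of the robot, y to its left, z up, the work surface at z = 0. Lengths are in mm, angles in rad, forces in N, time in s.
With the tool pointing down it reaches from about 400 to 825 mm from the base axis. Payload 7 kg.
Tool frame: the origin (TCP) lies where the fingers leave the gripper's body, on its centre line; the fingertips stand 73 mm ahead of it and the grasp point (between the pads) lies 54 mm ahead of it (ctrl.tip_extent is the distance from the TCP to the fingertips, in mm); z points along the fingers, y is the line along which they close (so a half turn about z gives the same grasp; the last joint's range is limited). The gripper opens to 85 mm and grips with 20 to 120 N. Pads are 22 mm wide; open, the fingers measure 114 mm over their backs; the gripper's body (76 mm by 85 mm) begins 54 mm behind the grasp point. The pads swing forward as they close: fully open they stand 13 mm farther back than shut.
Start: joints at [1.581, 0.359, 0.012, 0, -1.224, -0.288], TCP at [185.122, 649.096, 303.902] pointing down, gripper open.
Joint ranges: [-3.07, 3.07], [-1.43, 2.12], [-1.02, 1.25], [-3.03, 1.67], [-3.05, -0], [-3.03, 3.03]. Speed limits (rad/s): [2.39, 2.39, 3.01, 3.14, 3.14, 3.14].

## Interface

Orientations are given as a unit quaternion [x, y, z, w].
In Python, from cell import ctrl, eyes gives the robot as it stands.
- The arm moves only by the shell command python3 -m jog 'ROWS' [FORCE]. ROWS is JSON, a list of rows, each a list of 7 numbers: the shift along the tool's x, y, z in cm, then the turn, a rotation vector about the tool's x, y, z in rad, then the closure in counts, from 0 (fully open) to 255 (shut). In form: [[tx, ty, tz, rx, ry, rz, jaw], ...]. A call has 1 to 20 rows; each row shifts and turns the commanded pose from where the row before left it, along the tool's axes as they then stand; what a row does not reach is not made up. A row lasts 1/12 s, in which the tool goes at most 41.7 mm and 7.16 degrees, less where a joint would pass 70% of its speed; a pose out of reach is approached as far as the arm can. A call with a gripper value outside its range is refused whole. The fingers move at their own pace and stop on an object; FORCE is the grip in N (left out, the last holds). Time passes only in rows, so rows that do not move let the fingers close. It gives the time, the measured TCP pose, the force, the opening and the grip force at its end, in the units of the state.
- ctrl.get_obs(): the state, without advancing time (a new reading comes with each control period).
- eyes.capture(name): name is "scene" or "top"; returns (picture, depth): 384x512x3 uint8, red, green, blue; 384x512 float32, mm along the optical axis (not along the pixel's ray), 0 where there is no reading.
- eyes.camera_info(name): a dict with "camera_matrix" (3x3 intrinsics, pixels), "D" ([k1, k2, p1, p2, k3] as OpenCV has them; the pictures are not rectified), "R" (3x3) and "t" (3): a world point X has camera coordinates R X + t. Camera axes: x right, y down, z forward; pixel columns grow to the right and rows downward; lengths in mm; the calibration is good to about 2 mm. A picture is of the moment at which its call begins. camera_info takes no time and is no camera call.
- ctrl.hand_in(): hands the job in; it is judged then, once.
Trained networks look in the newest picture that a camera, given by its name, has taken for a name from the list of things; names that differ only in an ending like _2 or _b are one class to them, and where a whole thing is asked for, a point or a joint stands for the part that bears it (a point fixed in the world has none). Each returns a list of dicts, best first, with "confidence" (0 to 1); they miss things now and then, are a little off and sometimes report something else, mostly with a low value. They report only what shows in the picture. A call takes as long as a camera call. They do not tell look-alikes from the thing itself.
- eyes.silhouettes(thing, camera): "mask" (384x512 bool, what is visible of it) and "bbox" ([left, top, width, height] in pixels, round what is visible of it).
The state is a dict: "time": time; "joint_pos": joint angles; "joint_velocities": joint speeds; "effort": joint torques, N m; "eef_pos": TCP position; "tool_rot": TCP orientation; "force": force on the tool from outside, world axes, zero at the start; "ft_torque": the same for the moment, N m; "finger_gap": finger opening in mm; "finger_force": force on a finger pad.
Only numpy, scipy, OpenCV 4.12 (cv2) and the standard library are available. Lean on these libraries where they do the work, as an engineer would, in place of code of your own. Each camera call takes 0.05 s, during which the arm holds its last target. There are 200 camera calls.

## Working session

There is one attempt and no reset: what is moved stays moved. The work goes in short steps, Python scripts to look and compute and a shell command to move; the robot and the scene stay as the last step left them, time stands still between calls to the robot, and variables do not carry over. Pictures are saved under pics/ and viewed, at most 14 in all, crops included, and the job is handed in when it is done.

```bash
ls; mkdir -p pics; python3 - <<'E'
from cell import ctrl, eyes
import cv2
for n in("top","scene"):
    p,d=eyes.capture(n); cv2.imwrite(f"pics/{n}0.png",cv2.cvtColor(p,cv2.COLOR_RGB2BGR))
    i=eyes.camera_info(n); print(n,i)
print(ctrl.get_obs())
E
```

```text
pics
top {'camera_matrix': array([[352.50748672,   0.        , 252.45573992],
       [  0.        , 352.50748672, 191.40565779],
       [  0.        ,   0.        ,   1.        ]]), 'D': array([-0.03954792,  0.        ,  0.        ,  0.        ,  0.        ]), 'R': array([[ 0.10380107, -0.99459706,  0.00142166],
       [-0.97434976, -0.10197471, -0.20060834],
       [ 0.19966944,  0.01943816, -0.97967049]]), 't': array([-46.52580638, 499.16378421, 719.66203136])}
scene {'camera_matrix': array([[367.71962256,   0.        , 257.32706536],
       [  0.        , 367.71962256, 195.70072708],
       [  0.        ,   0.        ,   1.        ]]), 'D': array([-0.0439324,  0.       ,  0.       ,  0.       ,  0.       ]), 'R': array([[-0.85707516,  0.51496499,  0.01527158],
       [ 0.32207161,  0.55870075, -0.76427963],
       [-0.4021095 , -0.65012655, -0.64470414]]), 't': array([ 436.42750971, -153.183162  , 1060.05433235])}
{'time': 0.1, 'joint_pos': array([ 1.58112220e+00,  3.59326166e-01,  1.11468020e-02, -2.99724831e-04,
       -1.22411067e+00, -2.88113887e-01]), 'joint_velocities': array([-0.00094702, -0.00140856,  0.00142401,  0.00214059, -0.00177594,
        0.00064343]), 'effort': array([-1.76753929e-03, -5.84763479e+01,  2.94105864e+01,  6.95446953e+00,
       -3.18177219e-03,  3.82604071e-06]), 'eef_pos': array([185.02571195, 648.80696859, 303.05022929]), 'tool_rot': array([ 9.90362372e-01, -1.38498352e-01, -2.83103423e-05,  7.59500120e-04]), 'force': array([-0.24327527,  0.31093272,  0.56907065]), 'ft_torque': array([ 0.024685  ,  0.04109708, -0.05326043]), 'finger_force': 0.0, 'finger_gap': 85.31832226994625}
```

View pics/top0.png

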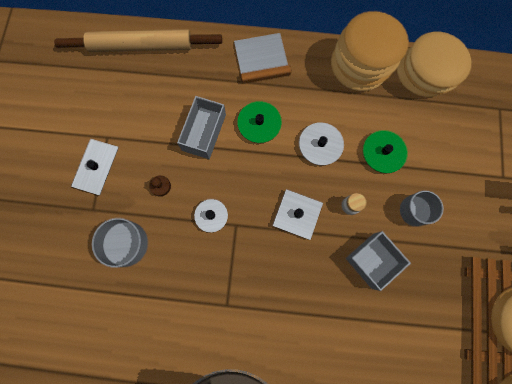

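View pics/scene0.png

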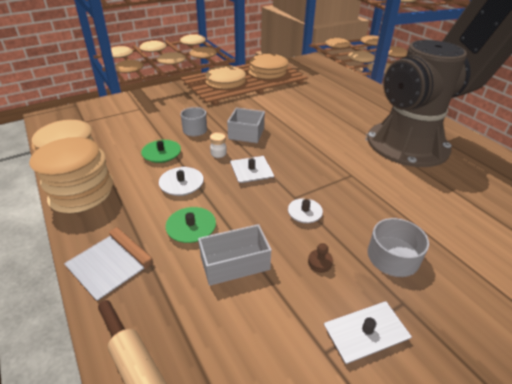

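Top picture:
- **Lids:** white-metal lids are oblong (93,166), small round (211,215), square (298,214) and large round (321,144).
- **Look-alikes:** green lids at (259,121) and (385,151); the stamp is at (160,186).
- **Tins:** large round (119,242), oblong (202,127), small round (424,208), square (379,261). The jar is at (354,204).

Next I measure everything.

```bash
cat > h.py <<'E'
import numpy as np, cv2
from cell import ctrl, eyes
def rays(uv,cam):
    i=eyes.camera_info(cam); R,t=np.array(i["R"]),np.array(i["t"])
    n=cv2.undistortPoints(np.float64(uv).reshape(-1,1,2),np.array(i["camera_matrix"]),np.array(i["D"]))[:,0]
    return R,t,np.c_[n,np.ones(len(n))]
def plane(uv,z,cam):
    R,t,n=rays(uv,cam); C=-R.T@t; d=n@R
    return (C+d*((z-C[2])/d[:,2])[:,None])
def cloud(mask,D,cam):
    v,u=np.nonzero(mask&(D>0)); R,t,n=rays(np.c_[u,v],cam)
    return (n*D[v,u][:,None]-t)@R, np.c_[u,v]
E
cat > meas.py <<'E'
from h import *
H=dict(large_round_lid=16,small_round_lid=16,square_lid=16,oblong_lid=16,large_round_tin=56,small_round_tin=56,square_tin=56,oblong_tin=56,bread_stamp=16,salt_jar=55)
print("tip",ctrl.tip_extent)
for cam in("top","scene"):
    p,D=eyes.capture(cam)
    for n,z in H.items():
        for s in eyes.silhouettes(n,cam):
            if s["confidence"]<.3: continue
            P,uv=cloud(s["mask"],D,cam)
            col=np.median(p[s["mask"]],0)
            k=abs(P[:,2]-z)<5   # rim / flange top points from depth
            if k.sum()<8: print(cam,n,"few",s["bbox"]);continue
            q=P[k,:2].astype(np.float32); h=cv2.convexHull(q)
            r=cv2.minAreaRect(h); c=cv2.minEnclosingCircle(h)
            kn=P[(P[:,2]>33)&(P[:,2]<43)] if "lid" in n else P[:0]
            print(cam,n,round(s["confidence"],2),s["bbox"],"col",col,"zmax %.0f zmed %.0f"%(P[:,2].max(),np.median(P[k,2])),
             "rect",np.round(r[0],1),np.round(r[1],1),round(r[2],1),"circ",np.round(c[0],1),round(2*c[1],1),"knob",np.round(kn.mean(0),1) if len(kn) else "")
E
python3 meas.py
```

```text
tip 72.6
top large_round_lid 0.75 [298.1, 121.7, 48.5, 43.3] col [171. 175. 179.] zmax 44 zmed 17 rect [ 641.3 -143.2] [102.1  99.9] 86.1 circ [ 640.3 -144.1] 106.4 knob [ 639.4 -142.1   40.4]
top large_round_lid 0.64 [362.8, 128.9, 45.4, 43.8] col [  0. 126.  44.] zmax 44 zmed 17 rect [ 637.9 -293.7] [104.4 107.1] 5.5 circ [ 637.6 -294.6] 109.3 knob [ 636.8 -292.3   39.7]
top large_round_lid 0.6 [235.5, 102.5, 44.9, 42.2] col [  0. 127.  44.] zmax 45 zmed 17 rect [678.2   8.2] [100.9 102.2] 56.5 circ [679.9   7.5] 107.2 knob [677.7   8.1  39.8]
top small_round_lid 0.89 [195.4, 200.1, 35.6, 32.4] col [181. 185. 190.] zmax 44 zmed 17 rect [443.6  94.6] [71.2 74.6] 6.5 circ [443.8  94.3] 75.9 knob [443.6  93.7  40.3]
top small_round_lid 0.63 [339.5, 193.4, 24.0, 19.8] col [186. 145.  95.] zmax 59 zmed 15 rect [ 492.1 -210.3] [40.5 14.1] 39.1 circ [ 496.5 -215.8] 40.5 knob [ 492.1 -211.5   37.5]
top small_round_lid 0.43 [298.3, 120.4, 48.8, 46.6] col [171. 175. 179.] zmax 44 zmed 17 rect [ 640.1 -143. ] [102.8 106.1] 76.8 circ [ 640.6 -143.1] 107.2 knob [ 639.4 -142.1   40.4]
top square
[... 3138 characters left out ...]
med 54 rect [361.5 281. ] [103.8 103.3] 72.3 circ [360.  281.6] 106.5 knob 
scene small_round_tin 0.96 [180.6, 113.3, 28.3, 18.4] col [122. 119. 121.] zmax 57 zmed 53 rect [ 504.5 -373.9] [72.8 72.6] 55.6 circ [ 503.4 -373.1] 76.6 knob 
scene square_tin 0.6 [227.7, 108.4, 33.6, 33.5] col [127. 125. 127.] zmax 58 zmed 55 rect [ 379.6 -279. ] [93.  88.8] 45.1 circ [ 380.9 -278.4] 120.5 knob 
scene oblong_tin 0.76 [197.1, 221.5, 73.6, 61.4] col [126. 123. 124.] zmax 58 zmed 55 rect [643.1 137.9] [ 72.1 120.7] 77.4 circ [643.7 136.7] 137.3 knob 
scene salt_jar 0.62 [211.6, 132.5, 13.8, 27.2] col [177. 164. 149.] zmax 56 zmed 54 rect [ 500.9 -222.3] [39.4 37.3] 84.5 circ [ 500.  -223.2] 42.9 knob
```

```bash
cat > to.py <<'E'
# to.py x y [z]: shift in tool cm from the measured pose
import sys; from h import *
from scipy.spatial.transform import Rotation as R
o=ctrl.get_obs(); a=list(map(float,sys.argv[1:])); p=o["eef_pos"]
Q=R.from_quat(o["tool_rot"])
if len(a)<3: a.append(p[2])
m=Q.as_matrix()
print("t %.2f"%o["time"],"pos",p.round(1),"yaw %.3f tilt %.3f"%(np.arctan2(m[1,0],m[0,0]),np.arccos(-m[2,2])),"tool cm",(Q.inv().apply(np.array(a)-p)/10).round(2),"gap %.1f"%o["finger_gap"],"F",o["force"].round(1))
E
python3 to.py 529.8 379
python3 - <<'E'
import cv2
p=cv2.imread("pics/top0.png"); cv2.imwrite("pics/crop.png",cv2.resize(p[85:285,60:450],None,fx=2,fy=2,interpolation=cv2.INTER_CUBIC))
E
```

```text
t 1.20 pos [185.1 649.1 303.9] yaw -0.278 tilt 0.000 tool cm [40.55 16.52  0.  ] gap 85.7 F [-0.5 -0.6 -0.7]
```

View pics/crop.png

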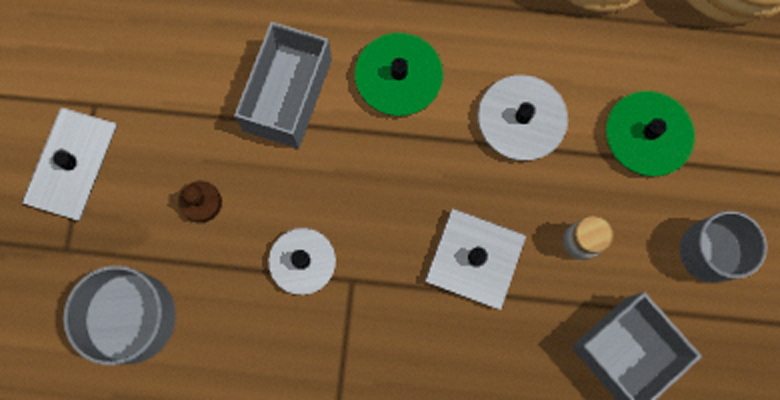

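The crop shows plain metal lids: large round at top (321,144), between the green look-alikes (259,121) and (385,151), small round (211,215), square (298,214), oblong (93,166). None is green and the stamp (160,186) is wooden, so I choose those four. I start with the oblong lid.

```bash
python3 -m jog '[[2.53,1.03,0.4,0,0,0,130],[2.53,1.03,0.4,0,0,0,130],[2.53,1.03,0.4,0,0,0,130],[2.53,1.03,0.4,0,0,0,130],[2.53,1.03,0.4,0,0,0,130],[2.53,1.03,0.4,0,0,0,130],[2.53,1.03,0.4,0,0,0,130],[2.53,1.03,0.4,0,0,0,130],[2.53,1.03,0.4,0,0,0,130],[2.53,1.03,0.4,0,0,0,130],[2.53,1.03,0.4,0,0,0,130],[2.53,1.03,0.4,0,0,0,130],[2.53,1.03,0.4,0,0,0,130],[2.53,1.03,0.4,0,0,0,130],[2.53,1.03,0.4,0,0,0,130],[2.53,1.03,0.4,0,0,0,130],[0,0,0,0,0,0,130],[0,0,0,0,0,0,130],[0,0,0,0,0,0,130]]' 40; python3 to.py 529.8 379 92
```

```text
time: 2.78
eef_pos: [529.3, 379.5, 239.9]
tool_rot: [0.99, -0.139, -0.0, -0.0]
force: [0.4, -0.4, 1.0]
finger_gap: 42.4
finger_force: 0.0
t 2.78 pos [529.3 379.5 239.9] yaw -0.278 tilt 0.000 tool cm [ 0.06  0.04 14.79] gap 42.4 F [ 0.4 -0.4  1. ]
```

```bash
python3 -m jog '[[0.06,0.04,2.5,0,0,0,130],[0,0,2.5,0,0,0,130],[0,0,2.5,0,0,0,130],[0,0,2.5,0,0,0,130],[0,0,2.0,0,0,0,130],[0,0,1.5,0,0,0,130],[0,0,0.5,0,0,0,130],[0,0,0,0,0,0,130],[0,0,0,0,0,0,130]]'; python3 to.py 529.8 379 92; python3 -c "
from cell import ctrl,eyes;print(ctrl.tip_extent)
import cv2;p,d=eyes.capture('scene');cv2.imwrite('pics/g1.png',cv2.resize(p[180:380,270:470,::-1],None,fx=3,fy=3))"
```

```text
time: 3.53
eef_pos: [529.6, 379.9, 100.7]
tool_rot: [0.99, -0.138, 0.0, -0.0]
force: [0.1, 0.6, -1.1]
finger_gap: 42.1
finger_force: 0.0
t 3.53 pos [529.6 379.9 100.7] yaw -0.277 tilt 0.001 tool cm [0.05 0.09 0.87] gap 42.1 F [ 0.1  0.6 -1.1]
72.6
```

View pics/g1.png

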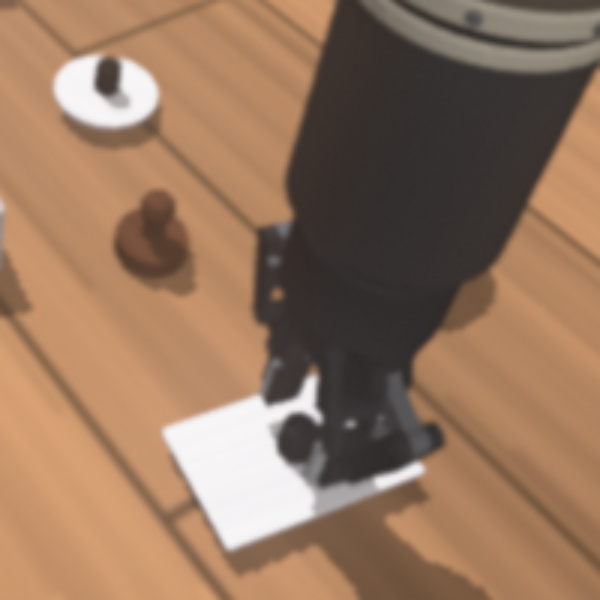

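The picture shows the knob at crop (298,440), between the fingertips at (285,400) and (335,480), clear above the flange. I go 6 mm lower and close.

```bash
python3 -m jog '[[0.05,0.09,0.6,0,0,0,130],[0,0,0,0,0,0,130],[0,0,0,0,0,0,255],[0,0,0,0,0,0,255],[0,0,0,0,0,0,255],[0,0,0,0,0,0,255],[0,0,0,0,0,0,255],[0,0,0,0,0,0,255]]' 40; python3 to.py 529.8 379 92;python3 -m jog '[[0,0,-0.5,0,0,0,255],[0,0,-2,0,0,0,255],[0,0,-2.5,0,0,0,255],[0,0,-2.5,0,0,0,255],[0,0,-2.5,0,0,0,255],[0,0,-2.5,0,0,0,255],[0,0,-0.5,0,0,0,255],[0,0,0,0,0,0,255],[0,0,0,0,0,0,255]]'; python3 to.py 644 138.3 230
```

```text
time: 4.25
eef_pos: [530.1, 378.1, 94.4]
tool_rot: [0.99, -0.138, 0.0, -0.0]
force: [-1.1, -1.2, 5.2]
finger_gap: 18.2
finger_force: 39.2
t 4.25 pos [530.1 378.1  94.4] yaw -0.278 tilt 0.001 tool cm [-0.05 -0.08  0.24] gap 18.2 F [-1.1 -1.2  5.2]
time: 5.0
eef_pos: [529.5, 377.9, 223.4]
tool_rot: [0.99, -0.139, -0.0, -0.0]
force: [-0.8, 0.1, -1.8]
finger_gap: 18.4
finger_force: 39.2
t 5.00 pos [529.5 377.9 223.4] yaw -0.278 tilt 0.001 tool cm [17.58 19.89 -0.67] gap 18.4 F [-0.8  0.1 -1.8]
```

```bash
cat > held.py <<'E'
# held.py lid ztop tin: pose of held lid vs tin in both cameras
import sys; from h import *
n,z=sys.argv[1],float(sys.argv[2])
for cam in("top","scene"):
    p,D=eyes.capture(cam)
    b=None
    for s in eyes.silhouettes(n,cam)[:3]:
        P,_=cloud(s["mask"],D,cam); k=abs(P[:,2]-z)<6
        if k.sum()<20: continue
        h=cv2.convexHull(P[k,:2].astype(np.float32)); r=cv2.minAreaRect(h); c=cv2.minEnclosingCircle(h)
        print(cam,n,round(s["confidence"],2),k.sum(),"z %.0f"%np.median(P[k,2]),"rect",np.round(r[0],1),np.round(r[1],1),round(r[2],1),"circ",np.round(c[0],1),round(2*c[1],1))
    cv2.imwrite(f"pics/{n}_{cam}_{sys.argv[2]}.png",p[:,:,::-1])
E
python3 -m jog '[[1.76,1.99,0,0,0,0,255],[1.76,1.99,0,0,0,0,255],[1.76,1.99,0,0,0,0,255],[1.76,1.99,0,0,0,0,255],[1.76,1.99,0,0,0,0,255],[1.76,1.99,0,0,0,0,255],[1.76,1.99,0,0,0,0,255],[1.76,1.99,0,0,0,0,255],[1.76,1.99,0,0,0,0,255],[1.76,1.99,0,0,0,0,255],[0,0,0,0,0,0,255],[0,0,0,0,0,0,255],[0,0,0,0,0,0,255]]'; python3 to.py 644 138.3 138.4; python3 held.py oblong_lid 145
```

```text
time: 6.08
eef_pos: [644.0, 138.1, 222.1]
tool_rot: [0.99, -0.139, -0.001, 0.001]
force: [-0.5, 0.6, -0.9]
finger_gap: 18.3
finger_force: 39.3
t 6.08 pos [644.  138.1 222.1] yaw -0.279 tilt 0.003 tool cm [ 0.01 -0.03  8.37] gap 18.3 F [-0.5  0.6 -0.9]
top oblong_lid 0.68 1055 z 144 rect [643.8 140.4] [ 73.3 122.2] 79.2 circ [641.1 139.5] 132.0
scene oblong_lid 0.77 1829 z 143 rect [642.1 139.4] [ 73.2 122.2] 79.5 circ [642.4 138.8] 138.4
```

```bash
python3 -m jog '[[0.08,0.1,0,0,0,0.03,255],[0,0,2,0,0,0,255],[0,0,2,0,0,0,255],[0,0,2,0,0,0,255],[0,0,1,0,0,0,255],[0,0,0.6,0,0,0,255],[0,0,0.4,0,0,0,255],[0,0,0.3,0,0,0,255],[0,0,0,0,0,0,255],[0,0,0,0,0,0,255]]'; python3 to.py 644 138.3 138.4; python3 held.py oblong_lid 61
```

```text
time: 7.12
eef_pos: [645.5, 137.4, 141.7]
tool_rot: [0.988, -0.153, 0.001, -0.0]
force: [0.6, 0.1, -0.7]
finger_gap: 18.3
finger_force: 39.3
t 7.12 pos [645.5 137.4 141.7] yaw -0.308 tilt 0.001 tool cm [-0.17 -0.04  0.33] gap 18.3 F [ 0.6  0.1 -0.7]
top oblong_lid 0.6 876 z 63 rect [645.1 138.8] [ 72.5 122. ] 77.7 circ [644.9 137.9] 135.8
scene oblong_lid 0.82 1608 z 62 rect [643.8 137.9] [ 72.6 121.1] 77.3 circ [644.  138.7] 135.2
```

```bash
python3 -m jog '[[-0.05,0,0.3,0,0,0,255],[0,0,0,0,0,0,255],[0,0,0.15,0,0,0,255],[0,0,0,0,0,0,255]]'; python3 to.py 644 138.3 138.4
```

```text
time: 7.65
eef_pos: [645.2, 137.6, 139.0]
tool_rot: [0.988, -0.153, 0.001, -0.0]
force: [-5.4, 0.7, 15.0]
finger_gap: 18.2
finger_force: 40.8
t 7.65 pos [645.2 137.6 139. ] yaw -0.307 tilt 0.002 tool cm [-0.14 -0.03  0.06] gap 18.2 F [-5.4  0.7 15. ]
```

```bash
python3 -m jog '[[-0.1,0,-0.05,0,0,0,255],[0,0,0,0,0,0,255],[0,0,0,0,0,0,130],[0,0,0,0,0,0,130],[0,0,0,0,0,0,130],[0,0,-2,0,0,0,130],[0,0,-2.5,0,0,0,130],[0,0,-2.5,0,0,0,130],[0,0,-2.5,0,0,0,130],[0,0,0,0,0,0,130]]'; python3 held.py oblong_lid 60;python3 to.py 443.8 94.3
```

```text
time: 8.48
eef_pos: [645.8, 138.3, 237.5]
tool_rot: [0.988, -0.153, 0.004, -0.002]
force: [0.3, 0.5, 0.6]
finger_gap: 42.0
finger_force: 0.0
top oblong_lid 0.89 1367 z 61 rect [644.4 139.9] [ 72.9 120.7] 78.0 circ [643.7 139.5] 131.6
t 8.68 pos [643.1 137.6 231. ] yaw -0.308 tilt 0.001 tool cm [-17.68  10.17   0.03] gap 42.0 F [-0.3 -0.1  0. ]
```

```bash
python3 -m jog '[[-2.21,1.27,0,0,0,0,130],[-2.21,1.27,0,0,0,0,130],[-2.21,1.27,0,0,0,0,130],[-2.21,1.27,0,0,0,0,130],[-2.21,1.27,0,0,0,0,130],[-2.21,1.27,0,0,0,0,130],[-2.21,1.27,0,0,0,0,130],[-2.21,1.27,0,0,0,0,130],[0,0,2.5,0,0,0,130],[0,0,2.5,0,0,0,130],[0,0,2.5,0,0,0,130],[0,0,2.5,0,0,0,130],[0,0,1.5,0,0,0,130],[0,0,0.5,0,0,0,130],[0,0,0,0,0,0,130],[0,0,0,0,0,0,130],[0,0,0,0,0,0,130]]'; python3 to.py 443.8 94.3 94.7
```

```text
time: 10.1
eef_pos: [444.9, 94.7, 112.6]
tool_rot: [0.988, -0.153, 0.0, -0.0]
force: [0.0, -0.3, -0.0]
finger_gap: 41.5
finger_force: 0.0
t 10.10 pos [444.9  94.7 112.6] yaw -0.308 tilt 0.001 tool cm [-0.09  0.07  1.79] gap 41.5 F [ 0.  -0.3 -0. ]
```

```bash
python3 -m jog '[[-0.09,0.07,1.2,0,0,0,130],[0,0,0.6,0,0,0,130],[0,0,0,0,0,0,130],[0,0,0,0,0,0,255],[0,0,0,0,0,0,255],[0,0,0,0,0,0,255],[0,0,0,0,0,0,255],[0,0,0,0,0,0,255],[0,0,0,0,0,0,255]]'; python3 to.py 443.8 94.3 94.7;python3 -m jog '[[0,0,-0.5,0,0,0,255],[0,0,-2,0,0,0,255],[0,0,-2.5,0,0,0,255],[0,0,-2.5,0,0,0,255],[0,0,-2.5,0,0,0,255],[0,0,-2.5,0,0,0,255],[0,0,-0.5,0,0,0,255],[0,0,0,0,0,0,255],[0,0,0,0,0,0,255]]'; python3 to.py 504.7 -373.2
```

```text
time: 10.85
eef_pos: [443.7, 94.2, 94.6]
tool_rot: [0.988, -0.153, 0.0, -0.0]
force: [-0.7, -0.9, 5.9]
finger_gap: 18.4
finger_force: 39.0
t 10.85 pos [443.7  94.2  94.6] yaw -0.308 tilt 0.001 tool cm [ 0.01 -0.01 -0.01] gap 18.4 F [-0.7 -0.9  5.9]
time: 11.6
eef_pos: [442.9, 93.9, 223.8]
tool_rot: [0.988, -0.153, 0.0, -0.0]
force: [0.0, 0.2, -0.7]
finger_gap: 18.5
finger_force: 39.1
t 11.60 pos [442.9  93.9 223.8] yaw -0.308 tilt 0.001 tool cm [ 2.005e+01  4.264e+01 -3.000e-02] gap 18.5 F [ 0.   0.2 -0.7]
```

```bash
python3 -m jog '[[1.18,2.51,0,0,0,0,255],[1.18,2.51,0,0,0,0,255],[1.18,2.51,0,0,0,0,255],[1.18,2.51,0,0,0,0,255],[1.18,2.51,0,0,0,0,255],[1.18,2.51,0,0,0,0,255],[1.18,2.51,0,0,0,0,255],[1.18,2.51,0,0,0,0,255],[1.18,2.51,0,0,0,0,255],[1.18,2.51,0,0,0,0,255],[1.18,2.51,0,0,0,0,255],[1.18,2.51,0,0,0,0,255],[1.18,2.51,0,0,0,0,255],[1.18,2.51,0,0,0,0,255],[1.18,2.51,0,0,0,0,255],[1.18,2.51,0,0,0,0,255],[1.18,2.51,0,0,0,0,255],[0,0,0,0,0,0,255],[0,0,0,0,0,0,255],[0,0,0,0,0,0,255]]'; python3 to.py 504.7 -373.2 138.6; python3 held.py small_round_lid 145
```

```text
time: 13.27
eef_pos: [504.4, -373.1, 221.9]
tool_rot: [0.988, -0.154, -0.002, -0.001]
force: [0.2, -0.2, -1.0]
finger_gap: 18.6
finger_force: 39.3
t 13.27 pos [ 504.4 -373.1  221.9] yaw -0.309 tilt 0.003 tool cm [0.06 0.   8.33] gap 18.6 F [ 0.2 -0.2 -1. ]
scene small_round_lid 0.66 211 z 143 rect [ 506.5 -367.6] [67.5 71.9] 60.6 circ [ 505.5 -370.9] 76.2
```

```bash
python3 -m jog '[[0,0,2,0,0,0,255],[0,0,2,0,0,0,255],[0,0,2,0,0,0,255],[0,0,1,0,0,0,255],[0,0,0.5,0,0,0,255],[0,0,0,0,0,0,255],[0,0,0,0,0,0,255],[0,0,0,0,0,0,255]]'; python3 to.py 504.7 -373.2 138.6; python3 held.py small_round_lid 66
```

```text
time: 14.13
eef_pos: [505.9, -373.6, 150.2]
tool_rot: [0.988, -0.153, 0.001, 0.0]
force: [0.1, -0.2, -0.8]
finger_gap: 18.3
finger_force: 39.3
t 14.13 pos [ 505.9 -373.6  150.2] yaw -0.307 tilt 0.002 tool cm [-0.13 -0.    1.16] gap 18.3 F [ 0.1 -0.2 -0.8]
scene small_round_lid 0.69 160 z 69 rect [ 510.7 -365. ] [57.5 65.7] 66.4 circ [ 508.  -369.5] 69.3
```

```bash
python3 -m jog '[[-0.1,0,0.5,0,0,0,255],[0,0,0.5,0,0,0,255],[0,0,0,0,0,0,255],[0,0,0.15,0,0,0,255],[0,0,0.1,0,0,0,255],[0,0,0,0,0,0,255]]'; python3 to.py 504.7 -373.2 138.6
```

```text
time: 14.83
eef_pos: [504.1, -373.0, 137.9]
tool_rot: [0.988, -0.153, -0.0, 0.0]
force: [-4.7, 4.0, 12.8]
finger_gap: 18.6
finger_force: 41.7
t 14.83 pos [ 504.1 -373.   137.9] yaw -0.307 tilt 0.000 tool cm [ 0.06 -0.   -0.07] gap 18.6 F [-4.7  4.  12.8]
```

```bash
python3 -m jog '[[0,0,0,0,0,0,130],[0,0,0,0,0,0,130],[0,0,0,0,0,0,130],[0,0,-2,0,0,0,130],[0,0,-2.5,0,0,0,130],[0,0,-2.5,0,0,0,130],[0,0,-2.5,0,0,0,130],[0,0,0,0,0,0,130],[0,0,0,0,0,0,130]]'; python3 held.py small_round_lid 60;python3 to.py 466.8 -100.4
```

```text
time: 15.58
eef_pos: [504.9, -373.3, 232.8]
tool_rot: [0.988, -0.153, 0.001, 0.0]
force: [-0.1, -0.3, -0.5]
finger_gap: 41.6
finger_force: 0.0
scene small_round_lid 0.65 178 z 59 rect [ 503.5 -369.4] [67.6 66.5] 68.1 circ [ 504.  -370.1] 73.1
t 15.78 pos [ 503.7 -372.8  230. ] yaw -0.308 tilt 0.002 tool cm [-11.78 -24.84   0.03] gap 41.5 F [ 0.6 -0.7  0.7]
```

```bash
python3 -m jog '[[-1.178,-2.484,0,0,0,0,130],[-1.178,-2.484,0,0,0,0,130],[-1.178,-2.484,0,0,0,0,130],[-1.178,-2.484,0,0,0,0,130],[-1.178,-2.484,0,0,0,0,130],[-1.178,-2.484,0,0,0,0,130],[-1.178,-2.484,0,0,0,0,130],[-1.178,-2.484,0,0,0,0,130],[-1.178,-2.484,0,0,0,0,130],[-1.178,-2.484,0,0,0,0,130],[0,0,2.5,0,0,0,130],[0,0,2.5,0,0,0,130],[0,0,2.5,0,0,0,130],[0,0,2.5,0,0,0,130],[0,0,1.5,0,0,0,130],[0,0,0.5,0,0,0,130],[0,0,0,0,0,0,130],[0,0,0,0,0,0,130],[0,0,0,0,0,0,130]]'; python3 to.py 466.8 -100.4 94.7
```

```text
time: 17.37
eef_pos: [467.9, -100.6, 112.2]
tool_rot: [0.988, -0.153, 0.001, -0.0]
force: [-0.4, 0.2, -0.4]
finger_gap: 42.0
finger_force: 0.0
t 17.37 pos [ 467.9 -100.6  112.2] yaw -0.308 tilt 0.001 tool cm [-0.11  0.01  1.75] gap 42.0 F [-0.4  0.2 -0.4]
```

```bash
python3 -m jog '[[-0.1,0.01,1.2,0,0,0,130],[0,0,0.55,0,0,0,130],[0,0,0,0,0,0,130],[0,0,0,0,0,0,255],[0,0,0,0,0,0,255],[0,0,0,0,0,0,255],[0,0,0,0,0,0,255],[0,0,0,0,0,0,255],[0,0,0,0,0,0,255]]'; python3 to.py 466.8 -100.4 94.7;python3 -m jog '[[0,0,-0.5,0,0,0,255],[0,0,-2,0,0,0,255],[0,0,-2.5,0,0,0.1,255],[0,0,-2.5,0,0,0.1,255],[0,0,-2.5,0,0,0.1,255],[0,0,-2.5,0,0,0.1,255],[0,0,-0.5,0,0,0.105,255],[0,0,0,0,0,0,255],[0,0,0,0,0,0,255]]'; python3 to.py 381 -277.8
```

```text
time: 18.12
eef_pos: [466.7, -100.4, 94.6]
tool_rot: [0.988, -0.153, 0.001, -0.0]
force: [-1.3, 1.1, 6.4]
finger_gap: 17.9
finger_force: 39.0
t 18.12 pos [ 466.7 -100.4   94.6] yaw -0.308 tilt 0.001 tool cm [ 0.01 -0.01 -0.01] gap 17.9 F [-1.3  1.1  6.4]
time: 18.87
eef_pos: [465.9, -100.4, 224.0]
tool_rot: [0.919, -0.394, 0.0, -0.0]
force: [-1.3, -0.1, -1.8]
finger_gap: 18.3
finger_force: 39.2
t 18.87 pos [ 465.9 -100.4  224. ] yaw -0.810 tilt 0.001 tool cm [ 6.990e+00  1.838e+01 -1.000e-02] gap 18.3 F [-1.3 -0.1 -1.8]
```

```bash
python3 -m jog '[[0.874,2.3,0,0,0,0,255],[0.874,2.3,0,0,0,0,255],[0.874,2.3,0,0,0,0,255],[0.874,2.3,0,0,0,0,255],[0.874,2.3,0,0,0,0,255],[0.874,2.3,0,0,0,0,255],[0.874,2.3,0,0,0,0,255],[0.874,2.3,0,0,0,0,255],[0,0,0,0,0,0,255],[0,0,2,0,0,0,255],[0,0,2,0,0,0,255],[0,0,1.5,0,0,0,255],[0,0,0.5,0,0,0,255],[0,0,0,0,0,0,255],[0,0,0,0,0,0,255],[0,0,0,0,0,0,255]]'; python3 to.py 381 -277.8 138.6; python3 held.py square_lid 82; python3 - <<'E'
import cv2
a=cv2.imread("pics/square_lid_top_82.png")[170:320,310:460];b=cv2.imread("pics/square_lid_scene_82.png")[60:210,160:310]
cv2.imwrite("pics/sq.png",cv2.resize(cv2.hconcat([a,b]),None,fx=2.6,fy=2.6))
E
```

```text
time: 20.2
eef_pos: [381.2, -277.8, 164.5]
tool_rot: [0.919, -0.395, 0.0, 0.0]
force: [0.4, -0.4, -0.8]
finger_gap: 18.1
finger_force: 39.3
t 20.20 pos [ 381.2 -277.8  164.5] yaw -0.812 tilt 0.001 tool cm [-0.01  0.02  2.59] gap 18.1 F [ 0.4 -0.4 -0.8]
scene square_lid 0.6 394 z 85 rect [ 382. -276.] [87.9 88.5] 47.1 circ [ 384.1 -277.4] 115.3
```

View pics/sq.png

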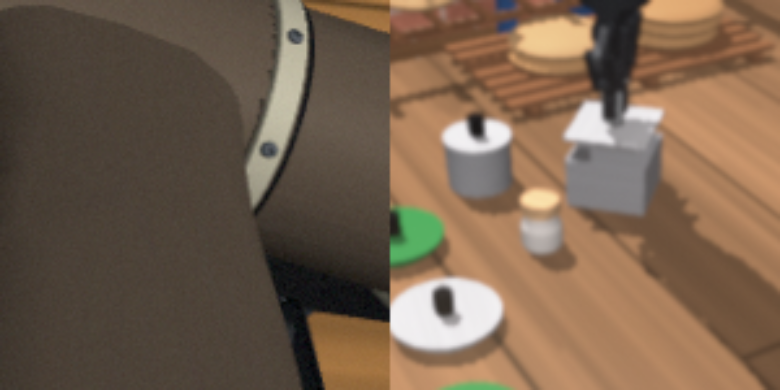

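The scene half shows the small lid home at (478,140), and the square lid held over its tin at (615,125) with its sides parallel. I lower it.

```bash
python3 -m jog '[[0,0,1,0,0,0.01,255],[0,0,0.8,0,0,0,255],[0,0,0.5,0,0,0,255],[0,0,0,0,0,0,255],[0,0,0.3,0,0,0,255],[0,0,0,0,0,0,255],[0,0,0.1,0,0,0,255],[0,0,0,0,0,0,255]]'; python3 to.py 381 -277.8 138.6
```

```text
time: 21.07
eef_pos: [380.6, -277.8, 139.1]
tool_rot: [0.917, -0.399, 0.0, 0.0]
force: [-9.0, 8.5, 27.5]
finger_gap: 18.2
finger_force: 42.1
t 21.07 pos [ 380.6 -277.8  139.1] yaw -0.822 tilt 0.001 tool cm [ 0.03 -0.03  0.05] gap 18.2 F [-9.   8.5 27.5]
```

```bash
python3 -m jog '[[0,0,-0.1,0,0,0,255],[0,0,0,0,0,0,130],[0,0,0,0,0,0,130],[0,0,0,0,0,0,130],[0,0,-2,0,0,0,130],[0,0,-2.5,0,0,0,130],[0,0,-2.5,0,0,0,130],[0,0,-2.5,0,0,0,130],[0,0,0,0,0,0,130],[0,0,0,0,0,0,130]]'; python3 held.py square_lid 60;python3 to.py 639.7 -142.5
```

```text
time: 21.9
eef_pos: [381.5, -277.9, 234.1]
tool_rot: [0.917, -0.4, 0.002, -0.0]
force: [-0.6, -0.9, 0.0]
finger_gap: 41.8
finger_force: 0.0
scene square_lid 0.75 457 z 59 rect [ 380.3 -277.7] [94.7 90.1] 45.8 circ [ 379.6 -277.2] 124.0
t 22.10 pos [ 380.2 -277.6  231.8] yaw -0.823 tilt 0.002 tool cm [  7.74 -28.21  -0.04] gap 42.3 F [ 0.1 -0.3  0.1]
```

```bash
python3 -m jog '[[0.704,-2.565,0,0,0,0,130],[0.704,-2.565,0,0,0,0,130],[0.704,-2.565,0,0,0,0,130],[0.704,-2.565,0,0,0,0,130],[0.704,-2.565,0,0,0,0,130],[0.704,-2.565,0,0,0,0,130],[0.704,-2.565,0,0,0,0,130],[0.704,-2.565,0,0,0,0,130],[0.704,-2.565,0,0,0,0,130],[0.704,-2.565,0,0,0,0,130],[0.704,-2.565,0,0,0,0,130],[0,0,2.5,0,0,0,130],[0,0,2.5,0,0,0,130],[0,0,2.5,0,0,0,130],[0,0,2.5,0,0,0,130],[0,0,1.5,0,0,0,130],[0,0,0.5,0,0,0,130],[0,0,0,0,0,0,130],[0,0,0,0,0,0,130],[0,0,0,0,0,0,130]]'; python3 to.py 639.7 -142.5 94.7
```

```text
time: 23.77
eef_pos: [640.9, -142.6, 113.9]
tool_rot: [0.917, -0.4, 0.001, -0.0]
force: [0.7, 0.1, 0.2]
finger_gap: 41.6
finger_force: 0.0
t 23.77 pos [ 640.9 -142.6  113.9] yaw -0.823 tilt 0.002 tool cm [-0.1   0.08  1.92] gap 41.6 F [0.7 0.1 0.2]
```

```bash
python3 -m jog '[[-0.1,0.08,1.3,0,0,0,130],[0,0,0.6,0,0,0,130],[0,0,0,0,0,0,130],[0,0,0,0,0,0,255],[0,0,0,0,0,0,255],[0,0,0,0,0,0,255],[0,0,0,0,0,0,255],[0,0,0,0,0,0,255],[0,0,0,0,0,0,255]]'; python3 to.py 639.7 -142.5 94.7;python3 -m jog '[[0,0,-0.5,0,0,0,255],[0,0,-2,0,0,0,255],[0,0,-2.5,0,0,0,255],[0,0,-2.5,0,0,0,255],[0,0,-2.5,0,0,0,255],[0,0,-2.5,0,0,0,255],[0,0,-0.5,0,0,0,255],[0,0,0,0,0,0,255],[0,0,0,0,0,0,255]]'; python3 to.py 361 281.2
```

```text
time: 24.52
eef_pos: [639.5, -142.4, 94.9]
tool_rot: [0.917, -0.4, 0.001, -0.0]
force: [-1.7, 1.4, 5.6]
finger_gap: 18.4
finger_force: 39.5
t 24.52 pos [ 639.5 -142.4   94.9] yaw -0.822 tilt 0.001 tool cm [ 0.02 -0.01  0.02] gap 18.4 F [-1.7  1.4  5.6]
time: 25.27
eef_pos: [638.4, -142.3, 223.5]
tool_rot: [0.916, -0.4, -0.0, -0.0]
force: [0.2, 0.1, -1.8]
finger_gap: 18.6
finger_force: 39.1
t 25.27 pos [ 638.4 -142.3  223.5] yaw -0.823 tilt 0.001 tool cm [-4.992e+01 -8.450e+00  4.000e-02] gap 18.6 F [ 0.2  0.1 -1.8]
```

```bash
python3 -m jog '[[-2.773,-0.469,0,0,0,0,255],[-2.773,-0.469,0,0,0,0,255],[-2.773,-0.469,0,0,0,0,255],[-2.773,-0.469,0,0,0,0,255],[-2.773,-0.469,0,0,0,0,255],[-2.773,-0.469,0,0,0,0,255],[-2.773,-0.469,0,0,0,0,255],[-2.773,-0.469,0,0,0,0,255],[-2.773,-0.469,0,0,0,0,255],[-2.773,-0.469,0,0,0,0,255],[-2.773,-0.469,0,0,0,0,255],[-2.773,-0.469,0,0,0,0,255],[-2.773,-0.469,0,0,0,0,255],[-2.773,-0.469,0,0,0,0,255],[-2.773,-0.469,0,0,0,0,255],[-2.773,-0.469,0,0,0,0,255],[-2.773,-0.469,0,0,0,0,255],[-2.773,-0.469,0,0,0,0,255],[0,0,0,0,0,0,255],[0,0,0,0,0,0,255]]'; python3 to.py 361 281.2 138.8; python3 held.py large_round_lid 145
```

```text
time: 26.93
eef_pos: [360.1, 281.3, 222.5]
tool_rot: [0.917, -0.399, -0.0, 0.001]
force: [0.1, -0.5, -1.2]
finger_gap: 18.4
finger_force: 39.1
t 26.93 pos [360.1 281.3 222.5] yaw -0.820 tilt 0.003 tool cm [ 0.06 -0.08  8.37] gap 18.4 F [ 0.1 -0.5 -1.2]
top large_round_lid 0.95 1316 z 144 rect [371.1 265. ] [103.7  68.3] 30.1 circ [363.2 279.1] 104.2
```

```bash
python3 -m jog '[[0.03,-0.04,2,0,0,0,255],[0,0,2,0,0,0,255],[0,0,2,0,0,0,255],[0,0,1,0,0,0,255],[0,0,0.5,0,0,0,255],[0,0,0,0,0,0,255],[0,0,0,0,0,0,255],[0,0,0,0,0,0,255]]'; python3 to.py 361 281.2 138.8;python3 held.py large_round_lid 70
```

```text
time: 27.8
eef_pos: [362.3, 281.2, 149.6]
tool_rot: [0.916, -0.4, 0.0, -0.001]
force: [-0.1, 0.7, -1.4]
finger_gap: 18.2
finger_force: 39.2
t 27.80 pos [362.3 281.2 149.6] yaw -0.823 tilt 0.001 tool cm [-0.09  0.1   1.08] gap 18.2 F [-0.1  0.7 -1.4]
top large_round_lid 0.93 1089 z 72 rect [365.  271.5] [101.4  86.8] 4.0 circ [364.1 280.3] 105.9
scene large_round_lid 0.66 1431 z 70 rect [366.8 281.8] [ 97.9 105.3] 17.3 circ [363.4 279.8] 107.0
```

```bash
python3 -m jog '[[-0.1,0.1,0.5,0,0,0,255],[0,0,0.4,0,0,0,255],[0,0,0,0,0,0,255],[0,0,0.1,0,0,0,255],[0,0,0.1,0,0,0,255],[0,0,0,0,0,0,255]]'; python3 to.py 361 281.2 138.8
```

```text
time: 28.5
eef_pos: [360.3, 280.9, 138.7]
tool_rot: [0.917, -0.4, 0.0, 0.0]
force: [-5.7, -3.0, 13.4]
finger_gap: 18.3
finger_force: 40.6
t 28.50 pos [360.3 280.9 138.7] yaw -0.822 tilt 0.001 tool cm [ 0.03 -0.08 -0.01] gap 18.3 F [-5.7 -3.  13.4]
```

```bash
python3 -m jog '[[0,0,0,0,0,0,130],[0,0,0,0,0,0,130],[0,0,0,0,0,0,130],[0,0,-2,0,0,0,130],[0,0,-2.5,0,0,0,130],[0,0,-2.5,0,0,0,130],[0,0,-2.5,0,0,0,130],[0,0,-2.5,0,0,0,130],[-2,2.5,-1.5,0,0,0,130],[-2,2.5,-1.5,0,0,0,130],[-2,2.5,0,0,0,0,130],[-2,2.5,0,0,0,0,130],[0,0,0,0,0,0,130],[0,0,0,0,0,0,130]]'; python3 - <<'E'
import sys; sys.path.insert(0,".")
from h import *
Ds={}
for cam in("top","scene"):
    p,D=eyes.capture(cam); cv2.imwrite(f"pics/end_{cam}.png",cv2.resize(p[:,:,::-1],(768,576)))
    for n in("large_round_lid","small_round_lid","square_lid","oblong_lid"):
        for s in eyes.silhouettes(n,cam):
            P,_=cloud(s["mask"],D,cam); k=abs(P[:,2]-60)<5
            if k.sum()<60: continue
            q=P[k]; h=cv2.convexHull(q[:,:2].astype(np.float32)); r=cv2.minAreaRect(h)
            A=np.c_[q[:,:2]-q[:,:2].mean(0),np.ones(len(q))]; f=np.linalg.lstsq(A,q[:,2],rcond=None)[0]
            print(cam,n,round(s["confidence"],2),np.round(r[0],1),np.round(r[1],1),round(r[2],1),"z %.1f slope"%f[2],f[:2].round(3))
    for n in("bread_stamp","salt_jar"):
        for s in eyes.silhouettes(n,cam)[:1]: print(cam,n,s["bbox"])
E
```

```text
time: 29.67
eef_pos: [231.5, 271.9, 288.4]
tool_rot: [0.917, -0.398, -0.0, -0.001]
force: [-0.1, 0.0, -0.1]
finger_gap: 41.9
finger_force: 0.0
top large_round_lid 0.83 [361.5 281.3] [103.5 104.9] 27.8 z 60.8 slope [-0.005  0.003]
top small_round_lid 0.73 [ 503.4 -370.9] [72.6 72.3] 5.3 z 60.7 slope [ 0.005 -0.002]
top square_lid 0.61 [ 382.6 -276.4] [90.9 91.4] 47.3 z 60.8 slope [-0.003 -0.001]
top oblong_lid 0.88 [645.1 139.7] [ 72.6 122.7] 78.0 z 61.0 slope [0.002 0.003]
top bread_stamp [151.8, 176.3, 20.3, 20.7]
top salt_jar [341.6, 191.8, 22.4, 22.3]
scene large_round_lid 0.85 [362.2 280.1] [104.5 103.9] 38.5 z 58.8 slope [-0.002 -0.007]
scene small_round_lid 0.76 [ 504.  -369.9] [70.9 69.9] 40.1 z 58.9 slope [-0.018  0.032]
scene square_lid 0.84 [ 381.2 -277.3] [91.9 90.8] 45.7 z 59.5 slope [-0.006 -0.007]
scene oblong_lid 0.93 [643.5 138.5] [ 74.7 122.5] 77.9 z 59.3 slope [-0.001 -0.004]
scene oblong_lid 0.46 [ 505.9 -370.7] [69.8 73.4] 58.0 z 58.8 slope [-0.02  0.03]
scene bread_stamp [308.1, 246.5, 24.4, 23.0]
scene salt_jar [183.0, 118.7, 24.8, 17.8]
```

View pics/end_scene.png

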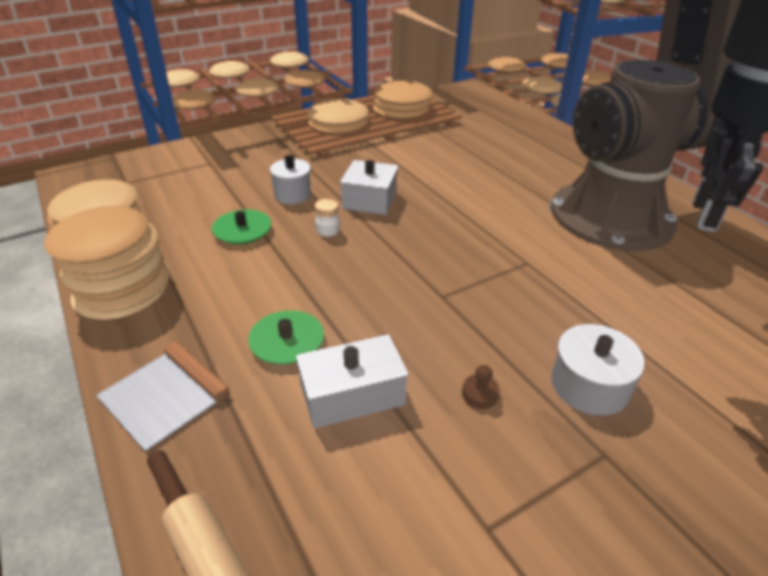

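The end picture shows all four lids home and level: small round (290,172), square (369,178), oblong (352,370), large round (598,358). The green lids, stamp and jar look unmoved, and flange heights are about 60 mm as they should be.

```bash
python3 -c "
from cell import ctrl
print(ctrl.hand_in())"
```

```text
the job is handed in; nothing more can be done
None
```

All four lids are on their matching tins, measured level and fully home on the rims. The stamp, salt jar and green look-alikes were left alone, and the job was handed in at about 31 s of the 102 s allowed.

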